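# Reload the label station for the exhibit under the microscope

## Task

Take the bare cardboard core off the label station's spindle and put it inside the grey core bin. Look which colour of exhibit tray is on the microscope's stage, take the label roll of that colour from the sloping rack and mount it on the spindle, bare core end up, fully down on the plate; then push the station's brake lever all the way over, away from the robot. Leave the other two rolls on their pegs and do not disturb the trays, the jar or the tin.

Things in the scene. Friction and masses are not known exactly. Their poses are not given: they have to be found in the camera images.
- station: fixed grey plate, x -70 to 160, y -75 to 155, 25 mm thick, with an upright aluminium spindle (diameter 20, 80 mm tall above the plate, last 20 mm tapered), a white printer housing (x 90 to 160, full width, top 110 mm above the bench) and a brake lever at y = +108 mm. Origin: on the spindle axis at bench height; x points from spindle to housing, away from the robot within 20 degrees.
- spindle_foot (a point): centre of the spindle's foot, on the plate's upper face, 25 mm above the bench; a seated roll's origin is here.
- brake (a joint): brake lever, angle in rad: 0 leaning 29 degrees towards the robot (station -x), 1.0 leaning 29 degrees away (station +x, the end stop). Starts between 0 and 0.2; turns about the station's y axis through a pivot 47 mm above the bench at station (0, 108) mm; moves with less than 2 N at its tip and stays where it is left.
- brake_tip (a point): centre of the brake lever's black ball (diameter 26 mm), 80 mm from the pivot, on a 10 mm steel rod.
- spent_core: bare brown cardboard core tube left on the station's spindle, upright: outer diameter 36, bore 26, length 110 mm, 60 g nominal. Origin: centre of its lower end, z along the tube.
- core_mid (a point): middle of the spent core, half way along its axis.
- core_bin: open grey plastic bin, fixed, 160 x 160 x 70 mm, walls and floor 5 mm. Origin: centre of its underside.
- rack: fixed white sloping rack, 280 mm wide (its y). Origin: centre of its underside. Its board leans towards the robot: the board's normal is rack z turned 35 degrees towards rack -x. Three aluminium pegs (diameter 20, 46 mm long, along that normal) stand 92 mm apart along rack y, on the board at rack x = 0, height 68 mm.
- roll_blue: label roll: blue winding, diameter 62, 60 mm tall, on a brown core tube (outer diameter 36, bore 26, length 110 mm) that is flush below and stands 50 mm clear above; 220 g nominal. Origin: centre of the underside; z along the core to its bare end. Starts on one of the rack's pegs (which one varies), z leaning 35 degrees from vertical, up to 3 mm off the peg axis.
- roll_yellow: label roll: yellow winding, diameter 62, 60 mm tall, on a brown core tube (outer diameter 36, bore 26, length 110 mm) that is flush below and stands 50 mm clear above; 220 g nominal. Origin: centre of the underside; z along the core to its bare end. Starts on one of the rack's pegs (which one varies), z leaning 35 degrees from vertical, up to 3 mm off the peg axis.
- roll_red: label roll: red winding, diameter 62, 60 mm tall, on a brown core tube (outer diameter 36, bore 26, length 110 mm) that is flush below and stands 50 mm clear above; 220 g nominal. Origin: centre of the underside; z along the core to its bare end. Starts on one of the rack's pegs (which one varies), z leaning 35 degrees from vertical, up to 3 mm off the peg axis.
- microscope: fixed white and black stereo microscope, 350 mm tall, at the left of the bench. Origin: under the centre of its stage; the column stands at +y, the head overhangs the stage from 150 mm up.
- stage (a point): centre of the microscope's stage, on its top, 20 mm above the bench. The tray lying on the stage is within 30 mm of it.
- tray_blue: blue plastic exhibit tray, 120 x 90 x 22 mm, with a small exhibit in it. Origin: centre of its underside. It is either on the microscope's stage or on the white waiting pad. Not to be handled.
- tray_yellow: yellow plastic exhibit tray, 120 x 90 x 22 mm, with a small exhibit in it. Origin: centre of its underside. It is either on the microscope's stage or on the white waiting pad. Not to be handled.
- tray_red: red plastic exhibit tray, 120 x 90 x 22 mm, with a small exhibit in it. Origin: centre of its underside. It is either on the microscope's stage or on the white waiting pad. Not to be handled.
- reagent_jar: bystander: amber glass jar, diameter 60, height 85 mm, origin at the centre of its underside.
- sample_tin: bystander: flat aluminium tin, diameter 90, height 40 mm, origin at the centre of its underside.
Not all that is in view belongs to the job. What is shaped like the roll_yellow but turquoise is not meant.

How it is judged:
On the way, in this order (a step that is already met when the one before it is completed fails the run):
1. the spent core lies or stands in the core bin (x of core_mid in the frame of core_bin between -0.075 and 0.075 m and y of core_mid in the frame of core_bin between -0.075 and 0.075 m and z of core_mid in the frame of core_bin between 0 and 0.075 m and linear speed of spent_core below 0.03 m/s), for 0.2 s.
2. the roll whose colour matches the tray on the stage is seated on the spindle and released (((horizontal distance between tray_blue and stage below 0.05 m and distance between roll_blue and spindle_foot below 0.008 m and angle between roll_blue's own z axis and vertical below 0.07 rad and linear speed of roll_blue below 0.02 m/s and contact force between the fingers and roll_blue below 0.05 N and distance of each of roll_yellow, roll_red from where it was at the start of the episode below 0.03 m) or (horizontal distance between tray_yellow and stage below 0.05 m and distance between roll_yellow and spindle_foot below 0.008 m and angle between roll_yellow's own z axis and vertical below 0.07 rad and linear speed of roll_yellow below 0.02 m/s and contact force between the fingers and roll_yellow below 0.05 N and distance of each of roll_blue, roll_red from where it was at the start of the episode below 0.03 m) or (horizontal distance between tray_red and stage below 0.05 m and distance between roll_red and spindle_foot below 0.008 m and angle between roll_red's own z axis and vertical below 0.07 rad and linear speed of roll_red below 0.02 m/s and contact force between the fingers and roll_red below 0.05 N and distance of each of roll_blue, roll_yellow from where it was at the start of the episode below 0.03 m))), for 0.2 s.
3. the brake lever is pushed over (value of joint brake above 0.85 rad), for 0.2 s.
At the end, for the whole second after the job is handed in: Core at rest in the bin, its middle below 75 mm; the roll matching the tray on the stage within 8 mm of the spindle's foot, upright within 4 degrees, released, at rest; the other rolls within 30 mm of their starts; brake lever beyond 0.85 rad (all of step 1 and ((horizontal distance between tray_blue and stage below 0.05 m and distance between roll_blue and spindle_foot below 0.008 m and angle between roll_blue's own z axis and vertical below 0.07 rad and linear speed of roll_blue below 0.02 m/s and contact force between the fingers and roll_blue below 0.05 N and distance of each of roll_yellow, roll_red from where it was at the start of the episode below 0.03 m) or (horizontal distance between tray_yellow and stage below 0.05 m and distance between roll_yellow and spindle_foot below 0.008 m and angle between roll_yellow's own z axis and vertical below 0.07 rad and linear speed of roll_yellow below 0.02 m/s and contact force between the fingers and roll_yellow below 0.05 N and distance of each of roll_blue, roll_red from where it was at the start of the episode below 0.03 m) or (horizontal distance between tray_red and stage below 0.05 m and distance between roll_red and spindle_foot below 0.008 m and angle between roll_red's own z axis and vertical below 0.07 rad and linear speed of roll_red below 0.02 m/s and contact force between the fingers and roll_red below 0.05 N and distance of each of roll_blue, roll_yellow from where it was at the start of the episode below 0.03 m)) and value of joint brake above 0.85 rad); the robot touches nothing.
It fails at once if an exhibit tray is moved more than 30 mm (distance of any of tray_blue, tray_yellow, tray_red from where it was at the start of the episode above 0.03 m).
It fails at once if the jar or the tin is moved more than 40 mm or tipped (distance of any of reagent_jar, sample_tin from where it was at the start of the episode above 0.04 m or angle between any of reagent_jar, sample_tin's own z axis and vertical above 0.5 rad).
It also fails if it takes over 67 s, if anything falls off the work surface, if the arm or the gripper's body presses on something with over 40 N, if the wrist force passes 120 N, or if a joint passes its speed limit or range.

## Robot

A 6-joint arm with a two-finger parallel gripper is mounted at the origin on the work surface. World frame = base frame: x ahead of the robot, y to its left, z up, the work surface at z = 0. Lengths are in m, angles in rad, forces in N, time in s.
With the tool pointing down it reaches from about 0.225 to 0.875 m from the base axis. Payload 3.4 kg.
Tool frame: the origin (TCP) lies midway between the tips of the shut fingers; the grasp point (between the pads) lies 19 mm behind it (pinch_z is the distance from the TCP to the grasp point, in m); z points along the fingers, y is the line along which they close (so a half turn about z gives the same grasp; the last joint's range is limited). The gripper opens to 85 mm and grips with 20 to 120 N. Pads are 22 mm wide; open, the fingers measure 114 mm over their backs; the gripper's body (76 mm by 85 mm) begins 54 mm behind the grasp point. The pads swing forward as they close: fully open they stand 13 mm farther back than shut.
Start: joints at [-1.379, 0.276, 1.505, -0, 1.361, -0.121], TCP at [0.177, -0.547, 0.231] pointing down, gripper open.
Joint ranges: [-2.89, 2.89], [-0.75, 2.08], [0.22, 2.7], [-1.18, 4.32], [0.11, 2.71], [-2.7, 2.7]. Speed limits (rad/s): [2.57, 2.57, 3.14, 3.14, 3.14, 3.14].

## Interface

Orientations are given as a unit quaternion [w, x, y, z].
In Python, from rig import get_state, get_image, sign_off, pinch_z gives the robot as it stands.
- The arm moves only by the tool send_rows, never from a script. Its argument "steps" is one flat list of numbers, 5 for each row, row after row: the gripper's target within -1 to 1 (fully open at 1, half-way at 0, shut at -1), then the shift along the tool's x, y, z in cm, then the turn about the tool's z in degrees. In form: [gripper, x, y, z, roll, gripper, x, y, z, roll, ...]. A call has 1 to 12 rows; each row shifts and turns the commanded pose from where the row before left it, along the tool's axes as they then stand; what a row does not reach is not made up. A row lasts 1/10 s, in which the tool goes at most 50 mm and 8.59 degrees, less where a joint would pass 70% of its speed; a pose out of reach is approached as far as the arm can. A call is refused whole if a number of a shift passes 5 or a number of a turn 8.59, either way. A call with a gripper value outside its range is refused whole. The fingers move at their own pace and stop on an object; "newtons" is the grip in N (left out, the last holds). Time passes only in rows, so rows that do not move let the fingers close. It gives the time, the measured TCP pose, the force, the opening and the grip force at its end, in the units of the state.
- get_state(): the state, without advancing time (a new reading comes with each control period).
- get_image(name): name is "scene" or "top" or "wrist"; returns a dict with "color" (400x640x3 uint8, red, green, blue), "mtx" (3x3 intrinsics, pixels), "k1" (the pictures are not rectified: a ray, as slopes to the right and down, at radius r is drawn at 1 + k1 r^2 times it, then the intrinsics apply), "T" (4x4, takes a point from camera to world coordinates); the wrist camera has in their place "mount" (4x4, takes a point from camera to tool coordinates, whose origin is the TCP and whose axes are the flange's). Camera axes: x right, y down, z forward; pixel columns grow to the right and rows downward; lengths in m; the calibration is good to about 2 mm. A picture is of the moment at which its call begins: read the wrist's pose just before it. There is no depth.
- sign_off(): hands the job in; it is judged then, once.
The state is a dict: "clock": time; "qpos": joint angles; "qd": joint speeds; "effort": joint torques, N m; "position": TCP position; "ee_rot": TCP orientation; "contact_force": force on the tool from outside, world axes, zero at the start; "moment": the same for the moment, N m; "width": finger opening in m; "gripper_force": force on a finger pad.
Only numpy, scipy, OpenCV 4.12 (cv2) and the standard library are available. Lean on these libraries where they do the work, as an engineer would, in place of code of your own. Each camera call takes 0.05 s, during which the arm holds its last target. There are 200 camera calls.

## Working session

There is one attempt and no reset: what is moved stays moved. The work goes in short steps, Python scripts to look and compute and a tool call to move; the robot and the scene stay as the last step left them, time stands still between calls to the robot, and variables do not carry over. Pictures are saved under pics/ and viewed, at most 10 in all, crops included, and the job is handed in when it is done.

Besides the shell and the picture viewer there is one more tool, called as name(argument=value, ...), one argument or row to a line, values as JSON. send_rows: Moves the arm, as the interface text tells. Its arguments: {"type":"object","properties":{"steps":{"type":"array"},"newtons":{"type":"number"}},"required":["steps"]}

```bash
mkdir -p pics; ls; python3 - <<'E'
from rig import *
import cv2
s=get_state();print(s)
for n in("scene","top"):
    i=get_image(n);cv2.imwrite(f"pics/{n}0.png",i["color"][:,:,::-1]);print(n,i["mtx"],i["k1"],i["T"])
i=get_image("wrist");print(i["mtx"],i["k1"],i["mount"])
print(pinch_z)
E
```

```text
pics
{'clock': 0.0, 'qpos': array([-1.37900576e+00,  2.76623845e-01,  1.50617967e+00,  1.87241976e-05,
        1.36070141e+00, -1.20993085e-01]), 'qd': array([-0.00015945,  0.00011062,  0.00075211, -0.00019684,  0.00046193,
       -0.00199966]), 'effort': array([-5.56983468e-04, -4.16769683e+01, -2.45803249e+01, -1.65420365e-04,
        1.12573474e-02, -1.82253125e-06]), 'position': array([ 0.1768319 , -0.54655648,  0.23040473]), 'ee_rot': array([-9.55858902e-04,  9.87795558e-01,  1.55753079e-01, -2.46902362e-05]), 'contact_force': array([ 0.55392131, -0.72420466,  0.06387576]), 'moment': array([0.00227666, 0.01371327, 0.01493487]), 'gripper_force': 0.0, 'width': 0.08515865034346515}
scene [[365.07180453   0.         318.55456902]
 [  0.         365.07180453 204.26832011]
 [  0.           0.           1.        ]] -0.050866349557544016 [[-0.79802512  0.34744163 -0.49238218  1.28744705]
 [ 0.60235723  0.48421304 -0.63458924  0.88767395]
 [ 0.01793515 -0.80300813 -0.59569815  0.95090103]
 [ 0.          0.          0.          1.        ]]
top [[488.02799538   0.         320.98796246]
 [  0.         488.02799538 202.57194016]
 [  0.           0.           1.        ]] -0.0412689427785562 [[ 4.31762746e-02 -9.76864878e-01  2.09453623e-01  2.07449618e-01]
 [-9.99055808e-01 -4.32292047e-02  4.32752659e-03 -1.05589400e-03]
 [ 4.82710479e-03 -2.09442705e-01 -9.77809006e-01  1.73954406e+00]
 [ 0.00000000e+00  0.00000000e+00  0.00000000e+00  1.00000000e+00]]
[[353.91642075   0.         320.78086619]
 [  0.         353.91642075 198.57440782]
 [  0.           0.           1.        ]] -0.0219521020867648 [[ 3.56559257e-04 -9.64417728e-01 -2.64382902e-01  6.58099016e-02]
 [ 9.99999542e-01  5.78703844e-04 -7.62353207e-04  1.26695970e-06]
 [ 8.88226350e-04 -2.64382509e-01  9.64417493e-01 -1.42998030e-01]
 [ 0.00000000e+00  0.00000000e+00  0.00000000e+00  1.00000000e+00]]
0.0187
```

View pics/scene0.png

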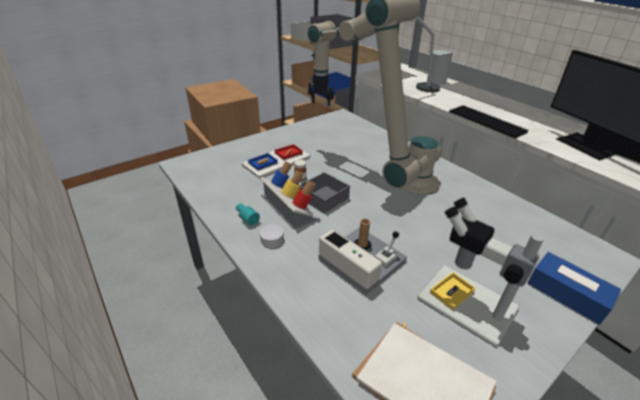

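View pics/top0.png

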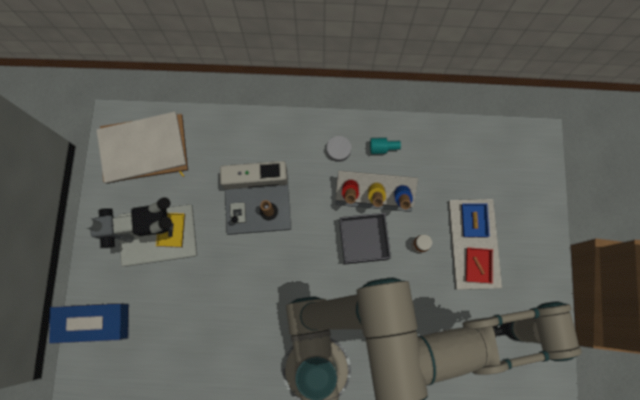

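The yellow tray is on the stage (top image 170,230; scene 453,290), and blue and red are on the waiting pad. Roll candidates in the top image are red (350,188), yellow (377,193), blue (403,195) and a turquoise decoy lying at (385,146). The yellow one on the middle peg fits. I'll confirm with an enlarged crop and measure from it.

```bash
python3 - <<'E'
import cv2
a=cv2.imread("pics/top0.png")[140:270,210:430];cv2.imwrite("pics/topc.png",cv2.resize(a,None,fx=3.6,fy=3.6,interpolation=cv2.INTER_CUBIC))
a=cv2.imread("pics/scene0.png")[150:300,230:430];cv2.imwrite("pics/scenec.png",cv2.resize(a,None,fx=4,fy=4,interpolation=cv2.INTER_CUBIC))
E
```

```text
(no output)
```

View pics/topc.png

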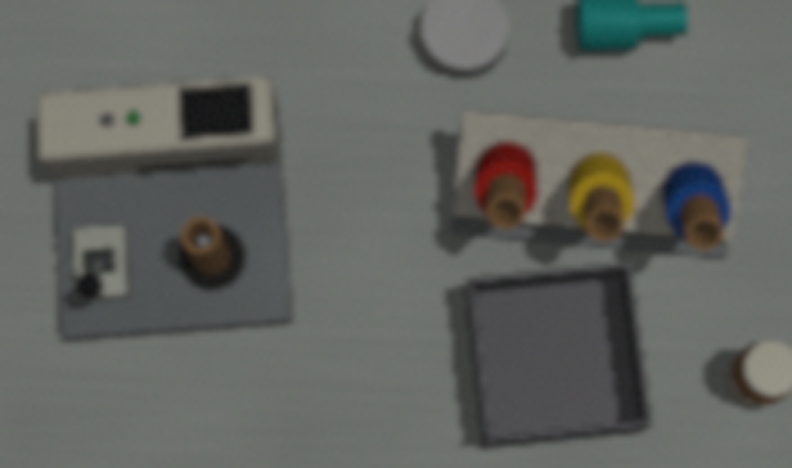

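View pics/scenec.png

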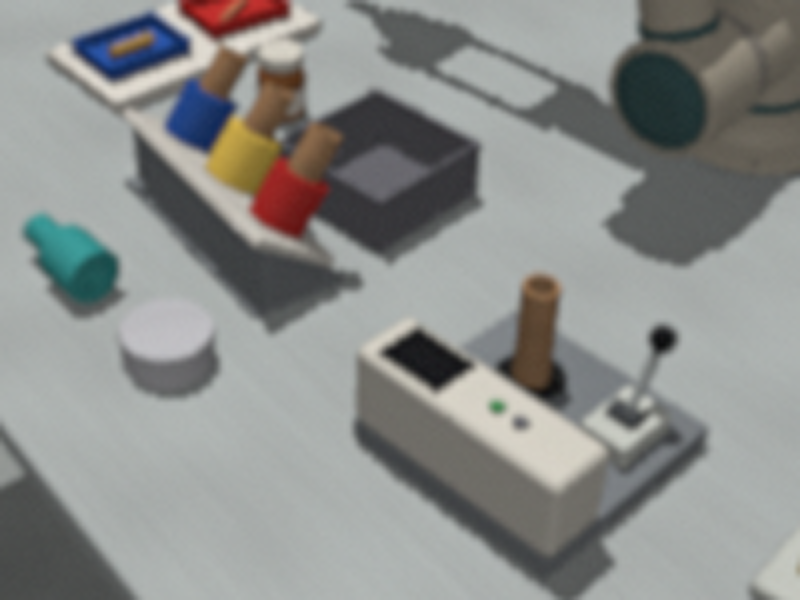

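```bash
cat > h.py <<'E'
import numpy as np, cv2, json
from scipy.spatial.transform import Rotation as R
from scipy.optimize import least_squares
K={"scene":(365.07180453,318.55456902,204.26832011,-0.050866349557544016,np.array([[-0.79802512,0.34744163,-0.49238218,1.28744705],[0.60235723,0.48421304,-0.63458924,0.88767395],[0.01793515,-0.80300813,-0.59569815,0.95090103],[0,0,0,1]])),
"top":(488.02799538,320.98796246,202.57194016,-0.0412689427785562,np.array([[4.31762746e-02,-9.76864878e-01,2.09453623e-01,2.07449618e-01],[-9.99055808e-01,-4.32292047e-02,4.32752659e-03,-1.05589400e-03],[4.82710479e-03,-2.09442705e-01,-9.77809006e-01,1.73954406e+00],[0,0,0,1]])),}
def wristcam(pos,q):
    m=np.array([[3.56559257e-04,-9.64417728e-01,-2.64382902e-01,6.58099016e-02],[9.99999542e-01,5.78703844e-04,-7.62353207e-04,1.26695970e-06],[8.88226350e-04,-2.64382509e-01,9.64417493e-01,-1.42998030e-01],[0,0,0,1]])
    T=np.eye(4);T[:3,:3]=Rq(q);T[:3,3]=pos
    return (353.91642075,320.78086619,198.57440782,-0.0219521020867648,T@m)
def Rq(q): return R.from_quat(np.r_[q[1:],q[0]]).as_matrix()
def proj(c,P):
    f,cx,cy,k,T=c; p=(np.atleast_2d(P)-T[:3,3])@T[:3,:3]; s=p[:,:2]/p[:,2:]
    s=s*(1+k*(s**2).sum(1,keepdims=True)); return s*f+[cx,cy]
def fit(obs,model,x0):
    "obs: list of (cam,key,(u,v)); model(x)->dict key->xyz"
    def r(x):
        m=model(x); return np.concatenate([proj(c,m[k])[0]-uv for c,k,uv in obs])
    s=least_squares(r,x0,x_scale=0.05,loss="soft_l1"); return s.x,r(s.x).reshape(-1,2)
def fr(x,y,yaw): 
    c,s=np.cos(yaw),np.sin(yaw); return lambda p: np.array([x+c*p[0]-s*p[1],y+s*p[0]+c*p[1],p[2]])
E
python3 - <<'E'
from h import *
np.set_printoptions(precision=4,suppress=True)
t=lambda u,v:(210+u/3.6,140+v/3.6)
s=lambda u,v:(230+u/4,150+v/4)
T,S=K["top"],K["scene"]
pts={"nl":(-.07,.155,.025),"nr":(-.07,-.075,.025),"ht_fl":(.16,.155,.11),"ht_fr":(.16,-.075,.11),"ht_nl":(.09,.155,.11),"ht_nr":(.09,-.075,.11)}
def stn(x):
    f=fr(*x[:3]); d={k:f(p) for k,p in pts.items()}; a=x[3]
    d["ball"]=f((.08*np.sin(a),.108,.047+.08*np.cos(a))); d["core"]=np.array([x[4],x[5],.135]); return d
x,r=fit([(T,"nl",t(62,338)),(T,"nr",t(291,320)),(T,"ht_fl",t(38,95)),(T,"ht_fr",t(270,77)),(T,"ht_nl",t(42,162)),(T,"ht_nr",t(277,148)),
(T,"ball",t(88,286)),(S,"ball",s(662,339)),(T,"core",t(202,233)),(S,"core",s(541,288)),(S,"ht_nr",s(412,322)),(S,"ht_fr",s(360,352)),(S,"ht_fl",s(552,490)),(S,"ht_nl",s(605,450)),(S,"nl",s(706,430))],stn,[.35,.1,0,-.4,.35,.1])
print("station",x);print(r.T)
def rk(x):
    f=fr(*x[:3]); d={}
    for i,n in enumerate("bYr"): d[n]=f((-.0631,(i-1)*.092,.1581)); 
    return d
x,r=fit([(T,"r",t(507,212)),(T,"Y",t(604,222)),(T,"b",t(706,235)),(S,"r",s(322,131)),(S,"Y",s(272,93)),(S,"b",s(229,58))],rk,[.45,-.15,0])
print("rack",x);print(r.T)
Yt=least_squares(lambda p:np.r_[proj(T,p)[0]-t(604,222),proj(S,p)[0]-s(272,93)],[.4,-.15,.16]).x;print("Ytop tri",Yt,rk(x)["Y"])
def bn(x):
    f=fr(*x); return {k:f((a*.08,b*.08,.07)) for k,a,b in[("fl",1,1),("fr",1,-1),("nl",-1,1),("nr",-1,-1)]}
x,r=fit([(T,"fl",t(468,283)),(T,"fr",t(628,267)),(T,"nr",t(648,430)),(T,"nl",t(484,446))],bn,[.3,-.15,0]);print("bin",x);print(r.T)
E
```

```text
station [ 0.5341  0.1919  0.108  -0.4985  0.5364  0.1918]
[[-1.2625 -0.1478 -0.705   0.9028 -1.4017 -0.0398  0.1121  0.2971 -0.5663
  -0.1415 -0.4481 -1.7003  0.8208  1.71    1.3656]
 [-0.4112  0.5216 -1.9596 -1.0423 -1.0871 -1.3365 -0.1683 -0.7547 -0.2454
  -1.6248 -4.1327 -2.94   -1.1467 -2.0199 -1.7881]]
rack [ 0.6231 -0.1882 -0.0658]
[[-0.0431  0.5751 -0.1845  0.7726  1.3794  1.1751]
 [-0.9086 -0.7137 -1.3489 -0.7677 -1.6021 -2.368 ]]
Ytop tri [ 0.5617 -0.1851  0.1491] [ 0.5601 -0.1841  0.1581]
bin [ 0.4441 -0.1498  0.139 ]
[[-0.7419  0.4456  0.5991 -0.342 ]
 [-0.3823 -0.2331  0.247   0.3202]]
```

Top crop: the spent core's top is at (202,233), the lever ball at (88,286), the yellow roll's core end at (604,222) and the bin right below it. The turquoise decoy lies at the back. The yellow roll on the middle peg is the one to take. I'll move above the station for a close look.

```bash
cat >> h.py <<'E'
def plan(x,y,z,yawdeg=None,step=4.0):
    "turn first, then a straight shift; prints total and per-row numbers"
    from rig import get_state
    s=get_state(); M=Rq(s["ee_rot"]); a=np.degrees(np.arctan2(M[1,0],M[0,0])); t=0
    if yawdeg is not None: t=a-yawdeg; a=yawdeg; 
    c,n=np.cos(np.radians(a)),np.sin(np.radians(a)); d=(np.array([x,y,z])-s["position"])*100
    v=np.array([c*d[0]+n*d[1],n*d[0]-c*d[1],-d[2]]); k=int(np.ceil(np.linalg.norm(v)/step)) or 1
    print("pos",s["position"].round(4),"tilt",M[:,2].round(4),"turn",round(t,2),"shift",v.round(2),"rows",k,"each",(v/k).round(3))
E
python3 -c "
from h import *
plan(.49,.19,.29,6.2)"
```

```text
pos [ 0.1769 -0.5467  0.2306] tilt [-2.0e-04  1.4e-03 -1.0e+00] turn 11.72 shift [ 39.09 -69.86  -5.94] rows 21 each [ 1.861 -3.327 -0.283]
```

send_rows(
  steps=[1, 0, 0, -3, 5.85, 1, 0, 0, -3, 5.87, 1, 2, -3.5, 0, 0, 1, 2, -3.5, 0, 0, 1, 2, -3.5, 0, 0, 1, 2, -3.5, 0, 0, 1, 2, -3.5, 0, 0, 1, 2, -3.5, 0, 0, 1, 2, -3.5, 0, 0, 1, 2, -3.5, 0, 0, 1, 2, -3.5, 0, 0, 1, 2, -3.5, 0, 0],
  newtons=40,
)

```text
clock: 1.35
position: [0.3381, -0.1759, 0.2912]
ee_rot: [0.0, 0.999, 0.054, 0.0]
contact_force: [0.2, -1.6, 0.2]
width: 0.0855
gripper_force: 0.0
```

send_rows(
  steps=[1, 2, -3.5, 0, 0, 1, 2, -3.5, 0, 0, 1, 2, -3.5, 0, 0, 1, 2, -3.5, 0, 0, 1, 2, -3.5, 0, 0, 1, 2, -3.5, 0, 0, 1, 2, -3.5, 0, 0, 1, 2, -3.5, 0, 0, 1, 2, -3.5, 0, 0, 1, 1, -3.3, 0, 0, 1, 0, 0, 0, 0, 1, 0, 0, 0, 0],
)

```text
clock: 2.55
position: [0.4889, 0.1892, 0.2906]
ee_rot: [0.001, 0.998, 0.055, -0.001]
contact_force: [0.2, -0.6, -0.0]
width: 0.0856
gripper_force: 0.0
```

```bash
python3 - <<'E'
from rig import *
from h import *
for k in range(1):
    s=get_state();i=get_image("wrist");cv2.imwrite("pics/w1.png",i["color"][:,:,::-1])
json.dump([list(s["position"]),list(s["ee_rot"])],open("w1.json","w"));print(s["clock"],s["position"],s["ee_rot"],s["qd"])
E
```

```text
2.55 [0.48887918 0.1892171  0.29061904] [ 5.42839472e-04  9.98486419e-01  5.49908313e-02 -7.64588290e-04] [-0.02997629 -0.0189487   0.01280908 -0.00657918  0.00189848 -0.00053823]
```

View pics/w1.png

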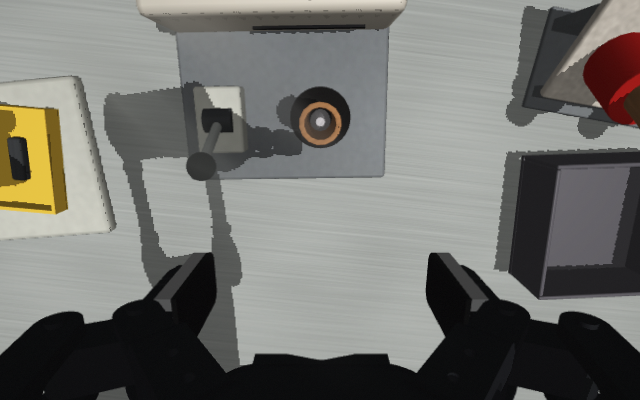

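Wrist view: the core's top ring is at (320,123), the spindle tip at (320,121), the plate's near corners at (183,180) and (383,177), and the lever ball at (201,166).

```bash
python3 - <<'E'
from h import *
np.set_printoptions(precision=4,suppress=True)
c=wristcam(*json.load(open("w1.json")))
def on(u,v,z): return least_squares(lambda p:proj(c,[p[0],p[1],z])[0]-[u,v],[.5,.2],x_scale=.05).x
for n,u,v,z in[("coretop",320,123.5,.135),("tip",320,121.5,.105),("nl",183,180.5,.025),("nr",383.5,177.5,.025),("ball",201,166,.117),("hl",141,17,.11),("hr",401,13,.11)]: print(n,on(u,v,z))
p=on(320,123.5,.135); plan(p[0],p[1],.2); plan(p[0],p[1],.094)
E
```

```text
coretop [0.5366 0.1952]
tip [0.5366 0.1953]
nl [0.4466 0.3488]
nr [0.4763 0.1135]
ball [0.4862 0.2983]
hl [0.6063 0.3541]
hr [0.6327 0.138 ]
pos [0.4888 0.1885 0.2908] tilt [-0.0011 -0.0012 -1.    ] turn 0 shift [ 4.83 -0.15  9.08] rows 3 each [ 1.61  -0.05   3.028]
pos [0.4888 0.1885 0.2908] tilt [-0.0011 -0.0012 -1.    ] turn 0 shift [ 4.83 -0.15 19.68] rows 6 each [ 0.805 -0.025  3.281]
```

send_rows(
  steps=[1, 2.4, 0, 2, 0, 1, 2.4, -0.1, 3, 0, 1, 0, 0, 3, 0, 1, 0, 0, 3, 0, 1, 0, 0, 3, 0, 1, 0, 0, 3, 0, 1, 0, 0, 2.7, 0, -0.6, 0, 0, 0, 0, -0.6, 0, 0, 0, 0, -0.6, 0, 0, 0, 0, -0.6, 0, 0, 0, 0, -0.6, 0, 0, 0, 0],
)

```text
clock: 3.8
position: [0.5383, 0.1951, 0.0964]
ee_rot: [-0.0, 0.999, 0.054, 0.002]
contact_force: [-0.7, -0.6, 7.1]
width: 0.0361
gripper_force: 40.0
```

send_rows(
  steps=[-1, 0, 0, 0, 0, -1, 0, 0, 0, 0, -1, 0, 0, 0, 0, -1, 0, 0, -1, 0],
)

```text
clock: 4.2
position: [0.5363, 0.195, 0.1045]
ee_rot: [0.0, 0.999, 0.054, -0.001]
contact_force: [0.3, -0.3, -0.3]
width: 0.0358
gripper_force: 40.2
```

send_rows(
  steps=[-1, 0, 0, -3, 0, -1, 0, 0, -4, 0, -1, 0, 0, -4, 0, -1, 0, 0, 0, 0],
)

```text
clock: 4.6
position: [0.5404, 0.1961, 0.2212]
ee_rot: [-0.001, 0.999, 0.054, 0.006]
contact_force: [1.1, 0.4, 0.1]
width: 0.0361
gripper_force: 40.5
```

```bash
python3 -c "
from h import *
plan(.43,-.15,.215)"
```

```text
pos [0.5404 0.1961 0.2212] tilt [ 0.0127  0.003  -0.9999] turn 0 shift [-14.72  33.22   0.62] rows 10 each [-1.472  3.322  0.062]
```

Then lower in the bin so the core's bottom is just above the floor (TCP ≈ 0.083).

send_rows(
  steps=[-1, -1.45, 3.3, 0, 0, -1, -1.45, 3.3, 0, 0, -1, -1.45, 3.3, 0, 0, -1, -1.45, 3.3, 0, 0, -1, -1.45, 3.3, 0, 0, -1, -1.45, 3.3, 0, 0, -1, -1.45, 3.3, 0, 0, -1, -1.45, 3.3, 0, 0, -1, -1.45, 3.3, 0, 0, -1, -1.45, 3.3, 0, 0, -1, 0, 0, 0, 0, -1, 0, 0, 0, 0],
)

```text
clock: 5.8
position: [0.4279, -0.1488, 0.2141]
ee_rot: [-0.001, 0.999, 0.053, -0.0]
contact_force: [0.1, 0.8, -0.3]
width: 0.0357
gripper_force: 40.5
```

send_rows(
  steps=[-1, 0, 0, 3, 0, -1, 0, 0, 3, 0, -1, 0, 0, 3, 0, -1, 0, 0, 2, 0, -1, 0, 0, 1.5, 0, -1, 0, 0, 0.6, 0, -1, 0, 0, 0, 0, -1, 0, 0, 0, 0],
)

```text
clock: 6.6
position: [0.4291, -0.1483, 0.0839]
ee_rot: [0.0, 0.999, 0.055, 0.001]
contact_force: [1.0, -0.1, -0.1]
width: 0.036
gripper_force: 40.5
```

send_rows(
  steps=[-1, 0, 0, 0.5, 0, -1, 0, 0, 0, 0, -0.3, 0, 0, 0, 0, 0, 0, 0, 0, 0, 0.3, 0, 0, 0, 0, 0.3, 0, 0, 0, 0, 0.3, 0, 0, -2, 0, 0.3, 0, 0, -4, 0, 0.3, 0, 0, -5, 0, 0.3, 0, 0, -5, 0, 0.3, 0, 0, -5, 0, 0.3, 0, 0, 0, 0],
)

```text
clock: 7.8
position: [0.4319, -0.1505, 0.2955]
ee_rot: [0.004, 0.999, 0.054, 0.007]
contact_force: [0.0, 0.9, 0.3]
width: 0.0557
gripper_force: 0.0
```

```bash
python3 -c "
from h import *
plan(.48,-.18,.29,-3.8)"
```

```text
pos [ 0.4319 -0.1505  0.2955] tilt [ 0.0135 -0.0072 -0.9999] turn 10.01 shift [5.   2.63 0.55] rows 2 each [2.499 1.315 0.276]
```

send_rows(
  steps=[0.5, 0, 0, 0, 5, 0.5, 0, 0, 0, 5, 0.5, 2.5, 1.3, 0, 0, 0.5, 2.5, 1.3, 0, 0, 0.5, 0, 0, 0, 0, 0.5, 0, 0, 0, 0],
)

```text
clock: 8.4
position: [0.4762, -0.1778, 0.2871]
ee_rot: [-0.001, 0.999, -0.033, -0.001]
contact_force: [0.0, 0.1, -0.4]
width: 0.064
gripper_force: 0.0
```

```bash
python3 - <<'E'
from rig import *
from h import *
s=get_state();i=get_image("wrist");cv2.imwrite("pics/w2.png",i["color"][:,:,::-1])
json.dump([list(s["position"]),list(s["ee_rot"])],open("w2.json","w"));print(s["position"],s["ee_rot"])
E
```

```text
[ 0.47618526 -0.17776871  0.28712997] [-5.82978156e-04  9.99446683e-01 -3.32348204e-02 -1.19813640e-03]
```

View pics/w2.png

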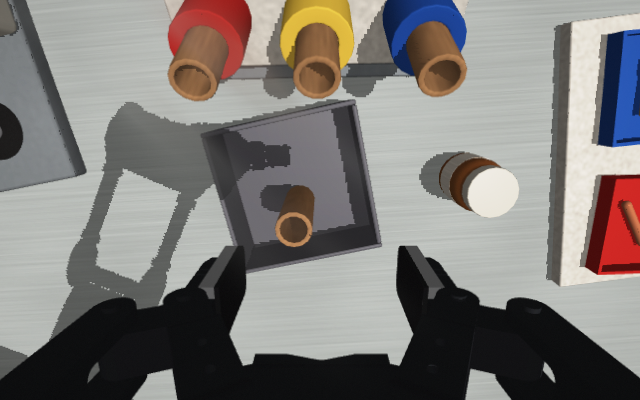

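The spent core stands in the bin, top at (294,230). The core ends on the rack are red (193,78), yellow (317,77) and blue (441,75).

```bash
python3 - <<'E'
from h import *
np.set_printoptions(precision=4,suppress=True)
c=wristcam(*json.load(open("w2.json")));T,S=K["top"],K["scene"]
def rk(x):
    f=fr(*x[:3]);return {n:f((-.0631,(i-1)*.092,x[3])) for i,n in enumerate("bYr")}
x,r=fit([(c,"r",(193,78)),(c,"Y",(317,77)),(c,"b",(441,75))],rk,[.62,-.19,-.06,.158]);print(x,rk(x)["Y"]);print(r.T)
P=least_squares(lambda p:proj(c,[p[0],p[1],.158])[0]-[317,77],[.5,-.2],x_scale=.05).x;print("Y at z.158",P)
n=np.array([-np.sin(.611)*np.cos(x[2]),-np.sin(.611)*np.sin(x[2]),np.cos(.611)])
top=np.r_[P,.158]; g=top-.023*n; tcp=g-[0,0,.0187]; print("grasp",g,"tcp",tcp,"n",n)
plan(tcp[0],tcp[1],.21);plan(*tcp,np.degrees(x[2]))
E
```

```text
[ 0.6228 -0.1835 -0.0549  0.1542] [ 0.5598 -0.18    0.1542]
[[ 0.0804 -0.1578  0.0772]
 [ 0.2511 -0.5734  0.264 ]]
Y at z.158 [ 0.5592 -0.1801]
grasp [ 0.5723 -0.1809  0.1392] tcp [ 0.5723 -0.1809  0.1205] n [-0.5728  0.0315  0.8191]
pos [ 0.4758 -0.1775  0.2874] tilt [-0.0021  0.0011 -1.    ] turn 0 shift [ 9.66 -0.31  7.74] rows 4 each [ 2.414 -0.077  1.936]
pos [ 0.4758 -0.1775  0.2874] tilt [-0.0021  0.0011 -1.    ] turn -0.66 shift [ 9.66 -0.2  16.7 ] rows 5 each [ 1.932 -0.039  3.339]
```

send_rows(
  steps=[0.5, 3.2, -0.1, 1.7, -0.6, 0.5, 3.2, -0.1, 3, 0, 0.5, 3.2, 0, 3, 0, 0.5, 0, 0, 3, 0, 0.5, 0, 0, 3, 0, 0.5, 0, 0, 2, 0, 0.5, 0, 0, 1, 0, 0.5, 0, 0, 0, 0, 0.5, 0, 0, 0, 0],
  newtons=40,
)

```text
clock: 9.35
position: [0.5728, -0.1817, 0.1224]
ee_rot: [0.0, 1.0, -0.028, 0.001]
contact_force: [1.0, 0.2, 0.3]
width: 0.0641
gripper_force: 0.0
```

send_rows(
  steps=[-1, 0, 0, 0, 0, -1, 0, 0, 0, 0, -1, 0, 0, 0, 0, -1, 0, 0, 0, 0, -1, 0, 0, 0, 0],
)

```text
clock: 9.85
position: [0.5731, -0.1817, 0.1227]
ee_rot: [0.0, 1.0, -0.028, 0.001]
contact_force: [0.1, 0.9, 5.5]
width: 0.034
gripper_force: 42.6
```

send_rows(
  steps=[-1, -0.35, 0, -0.5, 0, -1, -0.57, 0, -0.82, 0, -1, -0.57, 0, -0.82, 0, -1, -0.57, 0, -0.82, 0, -1, -0.57, 0, -0.82, 0, -1, -0.57, 0, -0.82, 0, -1, -0.57, 0, -0.82, 0, -1, -0.57, 0, -0.82, 0, -1, 0, 0, 0, 0],
)

```text
clock: 10.75
position: [0.5286, -0.1793, 0.1851]
ee_rot: [0.0, 1.0, -0.028, 0.0]
contact_force: [1.0, -0.7, -1.7]
width: 0.034
gripper_force: 41.9
```

send_rows(
  steps=[-1, -1, 0, -2, 0, -1, -2, 0, -2, 0, -1, -3, 0, -1, 0, -1, -3, 0, 0, 0, -1, -2.5, -3, 0, 0, -1, 0, -3.5, 0, 0, -1, 0, -3.5, 0, 0, -1, 0, -3.5, 0, 0, -1, 0, -3.5, 0, 0, -1, 0, -3, 0, 0, -1, 0, 0, 0, 0, -1, 0, 0, 0, 0],
)

```text
clock: 11.95
position: [0.4253, 0.0273, 0.2335]
ee_rot: [0.0, 1.0, -0.027, -0.0]
contact_force: [-0.2, -0.1, -2.7]
width: 0.0338
gripper_force: 42.0
```

```bash
python3 - <<'E'
from rig import *
from h import *
s=get_state();i=get_image("wrist")["color"][:,:,::-1];j=get_image("scene")["color"][:,:,::-1]
p=proj(K["scene"],s["position"])[0].astype(int);print(p,s["position"])
j=cv2.resize(j[max(p[1]-60,0):p[1]+90,p[0]-100:p[0]+100],(640,480),interpolation=cv2.INTER_CUBIC)
cv2.imwrite("pics/w3.png",np.hstack([cv2.resize(i[:, 120:520],(400,400)),cv2.resize(j,(400,300))[[*range(300)]+[299]*100]]))
json.dump([list(s["position"]),list(s["ee_rot"])],open("w3.json","w"))
plan(.41,.03,.2)
E
```

```text
[359 167] [0.42526064 0.02726195 0.2335009 ]
pos [0.4254 0.0263 0.2335] tilt [-4.e-04 -7.e-04 -1.e+00] turn 0 shift [-1.56 -0.28  3.35] rows 1 each [-1.561 -0.282  3.353]
```

View pics/w3.png

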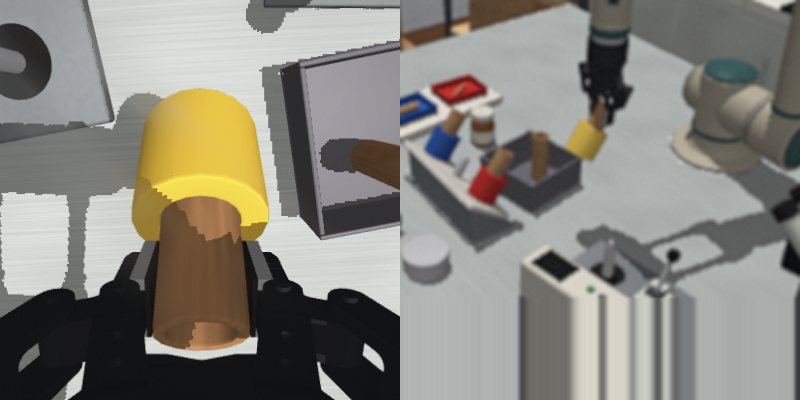

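The roll hangs about 35° tilted in the grip, bore pointing away. I'll press its lower rim against the vertical front of the fixed housing, beside the spindle. That swings it upright between the pads, so it needs no regrip.

```bash
cat >> h.py <<'E'
st=fr(.5366,.195,.119)
E
python3 -c "
from h import *
plan(*st((-.02,-.06,.2)),6.8)"
```

```text
pos [0.4254 0.0263 0.2335] tilt [-4.e-04 -7.e-04 -1.e+00] turn -10.02 shift [11.04 -9.43  3.35] rows 4 each [ 2.76  -2.358  0.838]
```

send_rows(
  steps=[-1, 0, 0, 0, -5, -1, 0, 0, 0, -5, -1, 2.2, -1.9, 0, 0, -1, 2.2, -1.9, 0, 0, -1, 2.2, -1.9, 0, 0, -1, 2.2, -1.9, 0, 0, -1, 2.2, -1.8, 0, 0, -1, 0, 0, 3, 0, -1, 0, 0, 3, 0, -1, 0, 0, 3, 0, -1, 0, 0, 3, 0, -1, 0, 0, 0, 0],
)

```text
clock: 13.25
position: [0.5204, 0.1315, 0.1097]
ee_rot: [0.001, 0.998, 0.058, -0.005]
contact_force: [-0.8, 0.5, -2.3]
width: 0.0339
gripper_force: 42.0
```

```bash
python3 -c "
from h import *
plan(*st((.055,-.06,.108)),6.8)"
```

```text
pos [0.5204 0.1315 0.1097] tilt [-0.0098 -0.0016 -1.    ] turn -0.11 shift [ 7.86 -0.12  0.17] rows 2 each [ 3.931 -0.059  0.083]
```

send_rows(
  steps=[-1, 1.5, 0, 0, 0, -1, 1.5, 0, 0, 0, -1, 0.5, 0, 0, 0, -1, 0.5, 0, 0, 0, -1, 0.5, 0, 0, 0, -1, 0.5, 0, 0, 0],
  newtons=20,
)

```text
clock: 13.85
position: [0.5636, 0.1375, 0.1136]
ee_rot: [0.001, 0.998, 0.059, -0.01]
contact_force: [-22.9, -4.5, 13.6]
width: 0.0338
gripper_force: 43.5
```

send_rows(
  steps=[-1, -0.5, 0, 0, 0, -0.2, 0, 0, 0, 0],
  newtons=20,
)

```text
clock: 14.05
position: [0.5628, 0.1376, 0.1132]
ee_rot: [0.001, 0.998, 0.059, -0.005]
contact_force: [-7.5, -1.3, 0.6]
width: 0.0342
gripper_force: 42.2
```

send_rows(
  steps=[-0.17, 0, 0, 0, 0, -0.17, 0, 0, 0, 0],
  newtons=20,
)

```text
clock: 14.25
position: [0.5692, 0.1386, 0.1148]
ee_rot: [-0.0, 0.998, 0.059, 0.001]
contact_force: [1.4, -0.3, -0.5]
width: 0.0352
gripper_force: 0.0
```

send_rows(
  steps=[-0.17, 0, 0, 0, 0],
)

```text
clock: 14.35
position: [0.5693, 0.1386, 0.1146]
ee_rot: [-0.0, 0.998, 0.059, 0.001]
contact_force: [0.4, 0.4, 0.7]
width: 0.0354
gripper_force: 0.0
```

```bash
python3 - <<'E'
from rig import *
from h import *
s=get_state();i=get_image("wrist")["color"][:,:,::-1];j=get_image("scene")["color"][:,:,::-1]
print(s)
j=cv2.resize(j[170:300,290:420],(400,400),interpolation=cv2.INTER_CUBIC)
cv2.imwrite("pics/w4.png",np.hstack([i[:, 120:520],j]))
E
```

```text
{'clock': 14.35, 'qpos': array([ 1.20179026e-01,  3.77039154e-01,  1.65980305e+00, -9.93448767e-05,
        1.10210511e+00,  1.57252556e+00]), 'qd': array([ 0.00043545,  0.00426694,  0.00294309, -0.00072695,  0.00148054,
       -0.0010088 ]), 'effort': array([-3.32908981e-03, -4.45830131e+01, -2.14027852e+01, -6.02173779e-03,
        2.47994605e-03, -6.04255110e-04]), 'position': array([0.5693365 , 0.13862529, 0.11458754]), 'ee_rot': array([-3.63092819e-05,  9.98244519e-01,  5.92125698e-02,  1.32291597e-03]), 'contact_force': array([0.42532841, 0.38027309, 0.70375039]), 'moment': array([0.02793962, 0.0036169 , 0.0094903 ]), 'gripper_force': 0.011055813633333855, 'width': 0.035424812996406464}
```

View pics/w4.png

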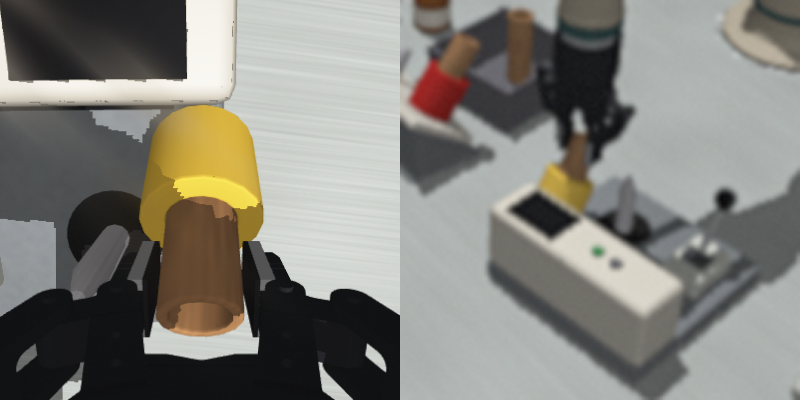

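send_rows(
  steps=[-1, 0, 0, 0, 0, -1, 0, 0, 0, 0, -1, 0, 0, 0, 0, -1, 0, 0, -0.5, 0, -1, -0.5, 0, 0, 0, -1, -1, 0, 0, 0, -1, -1, 0, 0, 0, -1, 0, 0, 0, 0, -1, 0, 0, 0, 0],
  newtons=20,
)

```text
clock: 15.35
position: [0.543, 0.1356, 0.1187]
ee_rot: [0.0, 0.998, 0.059, 0.0]
contact_force: [0.4, 0.6, -1.7]
width: 0.0344
gripper_force: 20.3
```

send_rows(
  steps=[-1, 0, 0, 0.2, 0, -1, 0, 0, 0.2, 0, -1, 0, 0, 0, 0],
)

```text
clock: 15.65
position: [0.5438, 0.1357, 0.1146]
ee_rot: [0.0, 0.998, 0.059, 0.0]
contact_force: [-0.2, 0.1, -0.4]
width: 0.0337
gripper_force: 20.4
```

send_rows(
  steps=[-1, 0, 0, 0.1, 0, -1, 0.3, 0, 0, 0, -1, 0.3, 0, 0, 0, -1, 0.3, 0, 0, 0, -0.17, 0, 0, 0, 0, -0.1, 0, 0, 0, 0, -0.1, 0, 0, 0, 0, -0.05, 0, 0, 0, 0, -0.05, 0, 0, 0, 0],
)

```text
clock: 16.55
position: [0.5523, 0.1367, 0.1135]
ee_rot: [0.0, 0.998, 0.059, -0.0]
contact_force: [0.6, 1.1, 0.5]
width: 0.0406
gripper_force: 0.0
```

```bash
python3 - <<'E'
from rig import *
from h import *
s=get_state();i=get_image("wrist")["color"][:,:,::-1];j=get_image("scene")["color"][:,:,::-1]
json.dump([list(s["position"]),list(s["ee_rot"])],open("w5.json","w"));print(s["position"],s["width"],s["contact_force"])
cv2.imwrite("pics/w5r.png",i)
j=cv2.resize(j[180:280,310:410],(400,400),interpolation=cv2.INTER_CUBIC)
cv2.imwrite("pics/w5.png",np.hstack([i[:, 120:520],j]))
E
```

```text
[0.55227747 0.13673215 0.11351984] 0.04055709263826134 [0.62952872 1.09963825 0.49005079]
```

View pics/w5.png

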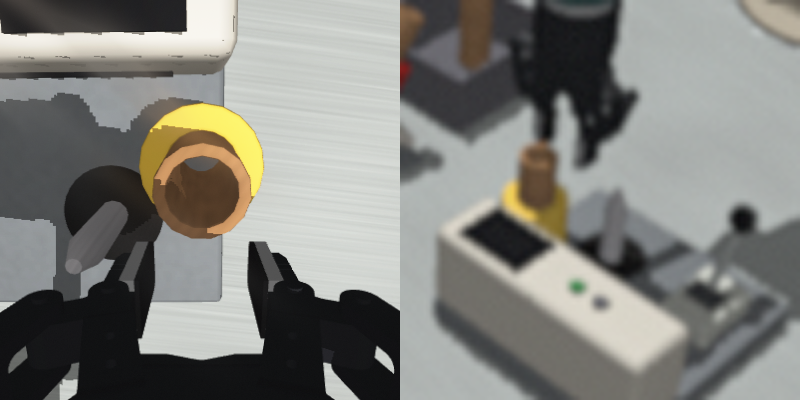

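The roll stands upright on the plate. Its core top ring is at full-image (323,191), the spindle tip at about (193,266).

```bash
python3 - <<'E'
from h import *
c=wristcam(*json.load(open("w5.json")))
on=lambda u,v,z: least_squares(lambda p:proj(c,[p[0],p[1],z])[0]-[u,v],[.5,.2],x_scale=.05).x
p=on(323,191,.135);print("roll",p,"wind",on(322,163,.085),"tip",on(193,266,.105),"disc",on(233,212,.027))
plan(p[0],p[1],.1135);plan(p[0],p[1],.097)
E
```

```text
roll [0.58739445 0.14022821] wind [0.58890138 0.14063995] tip [0.53655845 0.19549317] disc [0.53859052 0.19543851]
pos [0.5523 0.1367 0.1136] tilt [-2.e-04 -1.e-04 -1.e+00] turn 0 shift [3.52 0.07 0.01] rows 1 each [3.525 0.067 0.005]
pos [0.5523 0.1367 0.1136] tilt [-2.e-04 -1.e-04 -1.e+00] turn 0 shift [3.52 0.07 1.66] rows 1 each [3.525 0.067 1.655]
```

send_rows(
  steps=[0.3, 0, 0, 0, 0, 0.3, 0, 0, 0, 0, 0.3, 1.2, 0, 0, 0, 0.3, 1.2, 0.05, 0, 0, 0.3, 1.15, 0, 0.4, 0, 0.3, 0, 0, 0.9, 0, 0.3, 0, 0, 0, 0, -1, 0, 0, 0, 0, -1, 0, 0, 0, 0, -1, 0, 0, 0, 0, -1, 0, 0, 0, 0, -1, 0, 0, 0, 0],
  newtons=40,
)

```text
clock: 17.85
position: [0.5874, 0.1404, 0.1006]
ee_rot: [0.0, 0.998, 0.059, -0.0]
contact_force: [-0.8, -0.2, -2.4]
width: 0.0338
gripper_force: 40.0
```

send_rows(
  steps=[-1, 0, 0, -1, 0, -1, 0, 0, -2, 0, -1, 0, 0, -3, 0, -1, 0, 0, -3, 0, -1, 0, 0, -2, 0, -1, 0, 0, 0, 0, -1, 0, 0, 0, 0, -1, 0, 0, 0, 0],
)

```text
clock: 18.65
position: [0.5866, 0.1403, 0.2092]
ee_rot: [0.0, 0.998, 0.059, -0.001]
contact_force: [-0.5, 0.3, -2.0]
width: 0.0339
gripper_force: 40.2
```

```bash
python3 - <<'E'
from rig import *
from h import *
plan(.5370,.1955,.211)
E
```

```text
pos [0.5866 0.1403 0.2092] tilt [-2.9e-03 -4.0e-04 -1.0e+00] turn 0 shift [-4.27 -6.06 -0.18] rows 2 each [-2.135 -3.032 -0.09 ]
```

send_rows(
  steps=[-1, -1.4, -2, 0, 0, -1, -1.4, -2, 0, 0, -1, -1.45, -2.05, 0, 0, -1, 0, 0, 1, 0, -1, 0, 0, 1, 0, -1, 0, 0, 0, 0, -1, 0, 0, 0, 0, -1, 0, 0, 0, 0],
)

```text
clock: 19.45
position: [0.539, 0.1949, 0.1905]
ee_rot: [0.0, 0.998, 0.059, 0.0]
contact_force: [0.5, -0.5, -1.6]
width: 0.0339
gripper_force: 40.4
```

```bash
python3 - <<'E'
from rig import *
from h import *
plan(.5370,.1955,.15)
E
```

```text
pos [0.539  0.1949 0.1905] tilt [ 2.e-04 -2.e-04 -1.e+00] turn 0 shift [-0.2  -0.08  4.05] rows 2 each [-0.098 -0.039  2.027]
```

send_rows(
  steps=[-1, -0.15, -0.05, 0.5, 0, -1, 0, 0, 0.8, 0, -1, 0, 0, 0.8, 0, -1, 0, 0, 0.8, 0, -1, 0, 0, 0.8, 0, -1, 0, 0, 0, 0],
)

```text
clock: 20.05
position: [0.5357, 0.1955, 0.152]
ee_rot: [0.0, 0.998, 0.059, -0.002]
contact_force: [-0.2, -0.6, -1.7]
width: 0.0339
gripper_force: 40.4
```

send_rows(
  steps=[-1, 0, 0, 1, 0, -1, 0, 0, 1, 0, -1, 0, 0, 1, 0, -1, 0, 0, 1, 0, -1, 0, 0, 0.5, 0, -1, 0, 0, 0.3, 0, -1, 0, 0, 0.2, 0, -1, 0, 0, 0, 0, -1, 0, 0, 0, 0],
)

```text
clock: 20.95
position: [0.5371, 0.1959, 0.104]
ee_rot: [-0.0, 0.998, 0.059, 0.0]
contact_force: [-0.5, -0.1, -2.4]
width: 0.0341
gripper_force: 40.5
```

send_rows(
  steps=[-1, 0, 0, 0.2, 0, -1, 0, 0, 0.2, 0, -1, 0, 0, 0, 0, -0.15, 0, 0, 0, 0, 0, 0, 0, 0, 0, 0.3, 0, 0, 0, 0, 0.3, 0, 0, 0, 0, 0.3, 0, 0, 0, 0],
)

```text
clock: 21.75
position: [0.5368, 0.1958, 0.0996]
ee_rot: [0.0, 0.998, 0.059, -0.0]
contact_force: [0.2, 0.2, -0.2]
width: 0.0555
gripper_force: 0.0
```

send_rows(
  steps=[0.3, 0, 0, -2, 0, 0.3, 0, 0, -4, 0, 0.3, -1, 0, -4, 0, 0.3, -2, 0, -4, 0, 0.3, -2, 0, 0, 0, -1, 0, 0, 0, 0, -1, 0, 0, 0, 0, -1, 0, 0, 0, 0],
)

```text
clock: 22.55
position: [0.4875, 0.1898, 0.2387]
ee_rot: [0.0, 0.998, 0.059, -0.001]
contact_force: [0.0, 0.3, 0.7]
width: 0.0124
gripper_force: 0.0
```

```bash
python3 - <<'E'
from rig import *
from h import *
s=get_state();i=get_image("wrist")["color"][:,:,::-1];j=get_image("scene")["color"][:,:,::-1]
json.dump([list(s["position"]),list(s["ee_rot"])],open("w6.json","w"));print(s["position"],s["width"])
j=cv2.resize(j[180:300,310:430],(400,400),interpolation=cv2.INTER_CUBIC)
cv2.imwrite("pics/w6.png",np.hstack([i[:, 120:520],j]))
c=wristcam(s["position"],s["ee_rot"])
for z in(.135,): print("expected top px",proj(c,[.5366,.1955,z])[0], "ball",proj(c,[.4862,.2983,.117])[0])
E
```

```text
[0.48752366 0.18983903 0.23867072] 0.012356654679313536
expected top px [321.31329443 126.31055376] ball [179.93505571 175.29631493]
```

View pics/w6.png

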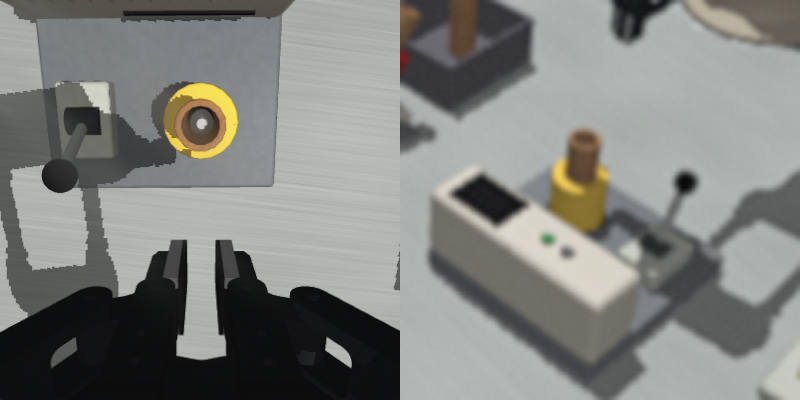

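The roll is seated on the spindle: its ring is at (321,125) and I expected (321,126). The lever ball at (180,176) also matches its measured position. Next is pushing the brake.

```bash
python3 - <<'E'
from h import *
print(st((-.095,.108,.105)));plan(*st((-.095,.108,.23)));plan(*st((-.095,.108,.105)));plan(*st((.018,.108,.105)))
E
```

```text
[0.42945017 0.29095787 0.105     ]
pos [0.4876 0.1898 0.2385] tilt [-1.6e-03 -5.0e-04 -1.0e+00] turn 0 shift [ -4.58 -10.73   0.85] rows 3 each [-1.525 -3.576  0.284]
pos [0.4876 0.1898 0.2385] tilt [-1.6e-03 -5.0e-04 -1.0e+00] turn 0 shift [ -4.58 -10.73  13.35] rows 5 each [-0.915 -2.146  2.67 ]
pos [0.4876 0.1898 0.2385] tilt [-1.6e-03 -5.0e-04 -1.0e+00] turn 0 shift [  6.72 -10.73  13.35] rows 5 each [ 1.345 -2.147  2.67 ]
```

send_rows(
  steps=[-1, -1.5, -3.6, 0, 0, -1, -1.5, -3.6, 0, 0, -1, -1.6, -3.5, 0.4, 0, -1, 0, 0, 3, 0, -1, 0, 0, 3.5, 0, -1, 0, 0, 3.5, 0, -1, 0, 0, 3, 0, -1, 0, 0, 0, 0, -1, 0, 0, 0, 0],
)

```text
clock: 23.55
position: [0.4291, 0.2908, 0.1053]
ee_rot: [0.0, 0.998, 0.059, -0.001]
contact_force: [0.6, 0.1, 0.8]
width: 0.0
gripper_force: 0.0
```

send_rows(
  steps=[-1, 1.5, 0, 0, 0, -1, 1.5, 0, 0, 0, -1, 1.5, 0, 0, 0, -1, 1.5, 0, 0, 0, -1, 1, 0, 0, 0, -1, 1, 0, 0, 0, -1, 1, 0, 0, 0, -1, 1, 0, 0, 0, -1, 0.5, 0, 0, 0, -1, 0, 0, 0, 0],
)

```text
clock: 24.55
position: [0.534, 0.3032, 0.1054]
ee_rot: [0.0, 0.998, 0.059, 0.0]
contact_force: [-0.5, -0.4, -0.3]
width: 0.0005
gripper_force: 0.0
```

Continue in small steps until the end stop is felt.

send_rows(
  steps=[-1, 0.4, 0, 0, 0, -1, 0.4, 0, 0, 0, -1, 0, 0, 0, 0],
)

```text
clock: 24.85
position: [0.5391, 0.3038, 0.1054]
ee_rot: [0.0, 0.998, 0.059, -0.002]
contact_force: [-4.8, -0.6, 1.1]
width: -0.0
gripper_force: 2.3
```

End stop felt at 4.8 N. I'll back off, rise and check.

send_rows(
  steps=[-1, -1, 0, 0, 0, -1, -2.5, 0, 0, 0, -1, -3, 0, 0, 0, -1, 0, 0, -3, 0, -1, 0, 0, -4, 0, -1, 0, 0, -4, 0, -1, -2, 0, -2, 0, -1, 0, 0, 0, 0, -1, 0, 0, 0, 0],
)

```text
clock: 25.75
position: [0.4566, 0.294, 0.2359]
ee_rot: [-0.0, 0.998, 0.06, 0.001]
contact_force: [0.8, -0.8, -0.6]
width: -0.0002
gripper_force: 0.0
```

```bash
python3 - <<'E'
from rig import *
from h import *
s=get_state();print(s["clock"],s["position"],s["contact_force"])
W=get_image("wrist")["color"];Sc=get_image("scene")["color"];w=wristcam(s["position"],s["ee_rot"])
for nm,c,im in(("wrist",w,W),("scene",K["scene"],Sc)):
  for a in(-.506,.2,.4,.494):
    u,v=proj(c,st((.08*np.sin(a),.108,.047+.08*np.cos(a))))[0];x,y=int(round(u)),int(round(v))
    if 2<x<637 and 2<y<397: print(nm,"ball angle",a,(x,y),im[y-2:y+3,x-2:x+3].mean((0,1)).round())
u,v=proj(K["scene"],[.5366,.1955,.07])[0];print("roll",Sc[int(v)-1:int(v)+2,int(u)-1:int(u)+2].mean((0,1)))
u,v=proj(K["scene"],[.43,-.15,.09])[0];print("core in bin",Sc[int(v)-1:int(v)+2,int(u)-1:int(u)+2].mean((0,1)))
a=np.argwhere((Sc[200:300,290:420].astype(int)@[1,1,-2]>120)); print("yellow px",len(a),a.mean(0)[::-1]+[290,200])
E
```

```text
25.75 [0.45660508 0.29400789 0.23593709] [ 0.7652519  -0.83616002 -0.63076811]
wrist ball angle -0.506 (321, 154) [130. 134. 136.]
wrist ball angle 0.2 (321, 75) [116. 119. 116.]
wrist ball angle 0.4 (321, 52) [17. 17. 18.]
wrist ball angle 0.494 (321, 42) [28. 28. 29.]
scene ball angle -0.506 (396, 235) [175. 180. 178.]
scene ball angle 0.2 (387, 240) [170. 176. 174.]
scene ball angle 0.4 (384, 243) [87. 89. 90.]
scene ball angle 0.494 (382, 245) [32. 32. 34.]
roll [106.33333333  85.          50.66666667]
core in bin [95.33333333 73.11111111 53.        ]
yellow px 216 [362.13425926 238.14814815]
```

```bash
python3 -c "
from rig import *
print(sign_off())"
```

```text
the job is handed in; nothing more can be done
None
```

The job is handed in at about 26 s, though the sign-off returned no verdict: the spent core stands in the bin, the yellow roll (matching the stage tray) is seated and released on the spindle, and the brake lever is at its end stop.

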